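# Take the chisel from the tool stand and put it in the tin

## Robot

A 7-joint arm with a two-finger parallel gripper is mounted at the origin on a cart in front of the work surface, level with it; the furniture and walls round the work are solid. World frame = base frame: x ahead of the robot, y to its left, z up, the work surface at z = 0. Lengths are in m, angles in rad, forces in N, time in s.
With the tool pointing down it reaches from about 0.4 to 0.85 m from the base axis. Payload 10.4 kg.
Tool frame: the origin (TCP) lies midway between the tips of the shut fingers; the grasp point (between the pads) lies 19 mm behind it (manip.grasp_offset is the distance from the TCP to the grasp point, in m); z points along the fingers, y is the line along which they close (so a half turn about z gives the same grasp; the last joint's range is limited). The gripper opens to 85 mm and grips with 20 to 120 N. Pads are 22 mm wide; open, the fingers measure 114 mm over their backs; the gripper's body (76 mm by 85 mm) begins 54 mm behind the grasp point. The pads swing forward as they close: fully open they stand 13 mm farther back than shut.
Start: joints at [1.197, 0.332, -0.065, 1.46, 0.022, 1.35, -0.088], TCP at [0.215, -0.587, 0.231] pointing down, gripper open.
Joint ranges: [-2.6, 2.6], [-0.5, 2.12], [-1.47, 1.34], [0.16, 2.42], [-1.27, 4.41], [0.06, 2.06], [-2.6, 2.6]. Speed limits (rad/s): [2.22, 2.22, 2.79, 2.79, 3.14, 3.14, 3.14].

## Interface

Orientations are given as a unit quaternion [x, y, z, w].
In Python, from workcell import manip, viewer, sensors gives the robot as it stands (manip), with the cameras (viewer) and the readings (sensors).
- The arm moves only by the shell command python3 jog.py 'ROWS' [FORCE]. ROWS is rows parted by semicolons, their numbers by spaces, 1 to 20 of them, each of 7 numbers: a rotation vector rx, ry, rz in rad, then dx, dy, dz in m, then the opening from 0.0 (shut) to 1.0 (fully open); each row is the pose to reach, as a shift and turn from the pose commanded when the command began, along the tool's axes at that moment; what a row does not reach only later rows make up. A row lasts 1/8 s, in which the tool goes at most 0.0625 m and 0.188 rad, less where a joint would pass 70% of its speed; a pose out of reach is approached as far as the arm can. The fingers move at their own pace and stop on an object; FORCE is the grip in N (left out, the last holds). Time passes only in rows, so rows that do not move let the fingers close. It prints the time, the measured TCP pose, the force, the opening and the grip force at its end.
- sensors.get_obs(): the state, without advancing time (a new reading comes with each control period).
- viewer.camera(name): name is "scene" or "top" or "wrist"; returns the picture (420x560x3 uint8, blue, green, red); there is no depth.
- viewer.calibration(name): a dict with "fx", "fy", "cx", "cy" (pixels), "k1" (the pictures are not rectified: a ray, as slopes to the right and down, at radius r is drawn at 1 + k1 r^2 times it, then the intrinsics apply), "world_from_camera" (4x4, takes a point from camera to world coordinates); the wrist camera has in their place "tool_from_camera" (4x4, takes a point from camera to tool coordinates, whose origin is the TCP and whose axes are the flange's). Camera axes: x right, y up, looking along -z (the intrinsics and any distortion apply to the point x, -y, -z); pixel columns grow to the right and rows downward; lengths in m; the calibration is good to about 2 mm. A picture is of the moment at which its call begins: read the wrist's pose just before it. calibration takes no time and is no camera call.
- manip.hand_in(): hands the job in; it is judged then, once.
The state is a dict: "clock": time; "joint_pos": joint angles; "joint_velocities": joint speeds; "tau": joint torques, N m; "position": TCP position; "ee_rot": TCP orientation; "ft_force": force on the tool from outside, world axes, zero at the start; "torque": the same for the moment, N m; "grip_width": opening from 0.0 (shut) to 1.0 (fully open); "grasp_force": force on a finger pad.
Only numpy, scipy, OpenCV 4.12 (cv2) and the standard library are available. Lean on these libraries where they do the work, as an engineer would, in place of code of your own. Each camera call takes 0.05 s, during which the arm holds its last target. There are 200 camera calls.

## Task

The wooden-handled chisel in the three-tube tool stand is due for cleaning: pull it out and put it, blade down, into the plain open metal tin. Lower the blade close to the bottom of the tin before you let go, do not drop it in. Leave the marker and the pencil in their tubes, and the tin standing upright.

Things in the scene. Friction and masses are not known exactly. Their poses are not given: they have to be found in the camera images.
- tool_stand: Tool stand fixed to the bench: wooden foot 66 x 160 x 12 mm with three upright open metal tubes in a row along its y axis, at y = -50, 0 and +50 mm. Tubes: outer diameter 39 mm, inner 32 mm, mouths 87 mm and inner floors 13 mm above the bench. Origin: centre of the underside, on the bench; z up.
- chisel: Chisel, 210 mm long, 0.04 to 0.07 kg, blade down in any one of the tubes, upright or leaning a little. Round wooden handle 18 mm across (upper 95 mm, grip at any turn), steel blade 22 mm wide (treat as 15 mm thick). Origin half way along, 8 mm off the long axis; y axis runs along it from blade to handle end, x axis across the blade's width.
- chisel_tip (a point): Middle of the chisel's blade end, on its long axis.
- chisel_handle_end (a point): Middle of the chisel's handle end, on its long axis, 210 mm from chisel_tip, at first about 220 mm above the bench; grip some 30 mm below it.
- marker: Felt marker, 135 mm long, 15 mm thick, standing in another tube of the stand, its upper end about 150 mm above the bench. Origin half way along; its y axis runs along it, upwards.
- pencil: Flat carpenter's pencil, 167 mm long, 11 x 8 mm, standing in the third tube, its upper end about 165 mm above the bench. Origin half way along; its y axis runs along it, upwards.
- tin: Plain open-topped round steel tin standing loose on the bench, outer diameter 84 mm (88 over the beads), 110 mm tall, wall 3 mm, clear inside diameter about 76 mm, inner floor 6 mm above its underside, 0.35 kg. Origin: centre of the underside; z up.

How it is judged:
By the outcome, as a careful person would: the job done as asked, in the order asked, and still so for the second after the job is handed in, with the robot touching nothing.
It also fails if it takes over 43 s, if anything falls off the work surface, if the arm or the gripper's body presses on something with over 40 N, if the wrist force passes 120 N, or if a joint passes its speed limit or range.

## Working session

There is one attempt and no reset: what is moved stays moved. The work goes in short steps, Python scripts to look and compute and a shell command to move; the robot and the scene stay as the last step left them, time stands still between calls to the robot, and variables do not carry over. Pictures are saved under pics/ and viewed, at most 10 in all, crops included, and the job is handed in when it is done.

```bash
ls; mkdir -p pics; cat > h.py <<'E'
import numpy as np, cv2
from workcell import manip, viewer, sensors
from scipy.spatial.transform import Rotation as R
def snap(n,f):
    o=sensors.get_obs(); im=viewer.camera(n); cv2.imwrite('pics/'+f,im); return im,o
def ray(n,u,v,o=None):
    c=viewer.calibration(n); x,y=(u-c['cx'])/c['fx'],(v-c['cy'])/c['fy']
    a,b=x,y
    for _ in range(20):
        s=1+c['k1']*(a*a+b*b); a,b=x/s,y/s
    if n=='wrist':
        T=np.eye(4);T[:3,:3]=R.from_quat(o['ee_rot']).as_matrix();T[:3,3]=o['position'];T=T@np.array(c['tool_from_camera'])
    else: T=np.array(c['world_from_camera'])
    d=T[:3,:3]@np.array([a,-b,-1]); return T[:3,3],d/np.linalg.norm(d)
def plane(n,u,v,z,o=None):
    p,d=ray(n,u,v,o); return p+d*(z-p[2])/d[2]
def tri(r1,r2):
    (p,d),(q,e)=r1,r2
    s=np.linalg.lstsq(np.array([d,-e]).T,q-p,rcond=None)[0]
    a,b=p+d*s[0],q+e*s[1]; return (a+b)/2,np.linalg.norm(a-b)
E
python3 - <<'E'
from h import *
for n in('scene','top'): snap(n,n+'0.png'); print(n,np.round(viewer.calibration(n)['world_from_camera'],3))
o=sensors.get_obs();print(o['clock'],o['position'],o['ee_rot'],o['ft_force'],manip.grasp_offset)
E
```

```text
jog.py
pics
workcell.py
scene [[-0.877  0.236 -0.418  0.155]
 [-0.48  -0.426  0.767  0.425]
 [ 0.003  0.874  0.487  0.551]
 [ 0.     0.     0.     1.   ]]
top [[-0.014  0.994 -0.105  0.42 ]
 [-1.    -0.016 -0.02  -0.26 ]
 [-0.021  0.105  0.994  0.981]
 [ 0.     0.     0.     1.   ]]
0.1 [ 0.21468767 -0.58662394  0.23062443] [ 9.84650888e-01  1.74534375e-01 -1.21738122e-04 -6.04435402e-04] [-0.84596163  0.63128702 -0.43784158] 0.0187
```

View pics/scene0.png

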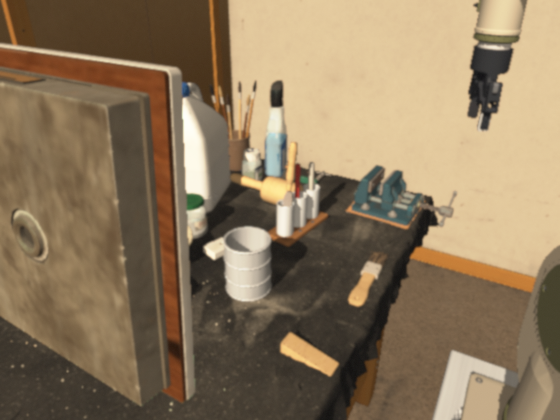

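View pics/top0.png

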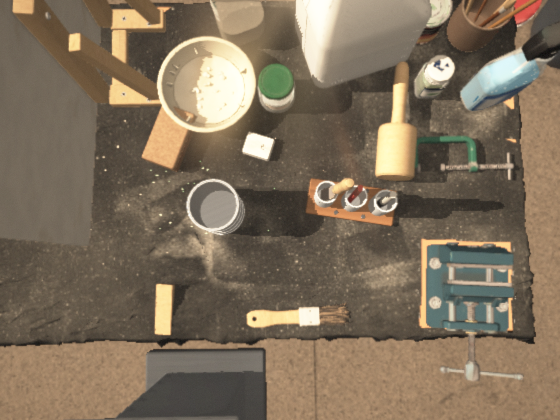

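The scene view shows the tin at about (248,262), the stand at about (298,212) and the chisel handle end near (293,145). In the top view the tin mouth is at (216,207), the tubes are at (325,193), (356,197) and (385,203), and the handle leans to (345,185). I'll zoom in on both.

```bash
python3 - <<'E'
import cv2,numpy as np
a=cv2.imread('pics/scene0.png')[130:250,235:335]; b=cv2.imread('pics/top0.png')[150:250,290:410]
a=cv2.resize(a,None,fx=4,fy=4,interpolation=2); b=cv2.resize(b,(480,400),interpolation=2)
c=np.zeros((480,800,3),np.uint8); c[:480,:320]=a[:,40:360]; c[:400,320:]=b; cv2.imwrite('pics/z0.png',c)
E
```

```text
(no output)
```

View pics/z0.png

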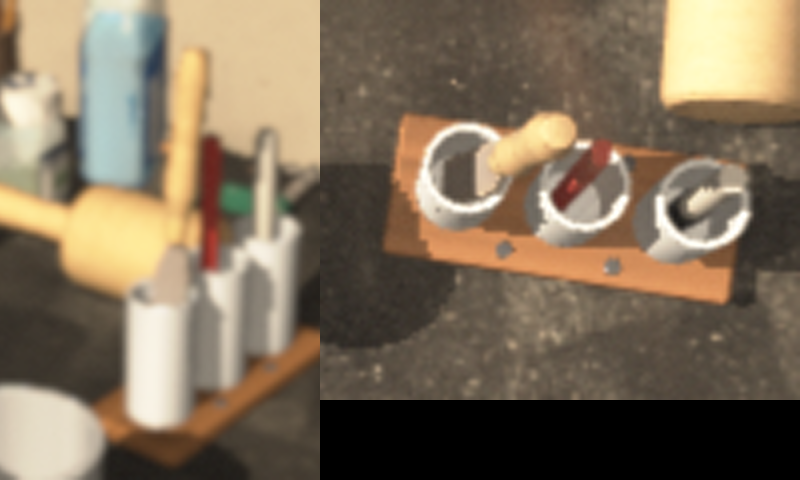

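```bash
python3 - <<'E'
from h import *
e,g=tri(ray('scene',294.2,143.5),ray('top',350.5,182.5)); print('end',e.round(4),g)
j,g=tri(ray('scene',289.8,189),ray('top',336,189)); print('junction',j.round(4),g)
b=j-e; print('len',np.linalg.norm(b),'dir',(b/np.linalg.norm(b)).round(3)); print('tip guess',e+.21*b/np.linalg.norm(b))
for u,v in((326.3,193.8),(356.3,196.8),(385.8,201.3)): print('tube',plane('top',u,v,.087).round(4))
# tin: fit ellipse to bright pixels
im=cv2.imread('pics/top0.png'); 
for z,c in((.11,(216,207)),): print('tin',plane('top',*c,z).round(4))
m=cv2.inRange(im[170:245,175:260],(120,120,120),(255,255,255))
cs=max(cv2.findContours(m,0,1)[0],key=cv2.contourArea);print(cv2.fitEllipse(cv2.convexHull(cs)))
im=cv2.imread('pics/top0.png')[165:250,165:265]; cv2.imwrite('pics/tin.png',cv2.resize(im,None,fx=6,fy=6,interpolation=2))
E
```

```text
end [ 0.5375 -0.3503  0.2146] 0.0023682060160824547
junction [ 0.5415 -0.3388  0.1126] 0.0053437330693392225
len 0.10265075509046814 dir [ 0.039  0.112 -0.993]
tip guess [ 0.54566797 -0.32684214  0.00604888]
tube [ 0.5397 -0.3235  0.087 ]
tube [ 0.5337 -0.3739  0.087 ]
tube [ 0.5252 -0.423   0.087 ]
tin [ 0.5177 -0.1395  0.11  ]
((37.08309555053711, 40.4384880065918), (54.27174377441406, 66.63572692871094), 5.2056884765625)
```

View pics/tin.png

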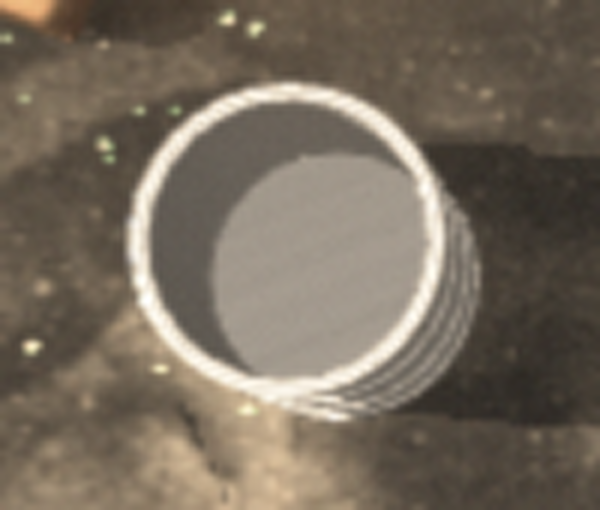

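The crop shows the tin mouth spanning crop columns 128–446 and rows 83–395, so its centre is at about (212.8,204.8) in the full image. Next I'll work out a tilted pregrasp along the chisel axis.

```bash
cat >> h.py <<'E'
def goal(pos,zdir,yaz):
    z=np.array(zdir,float);z/=np.linalg.norm(z)
    y=np.array([np.cos(yaz),np.sin(yaz),0]);y-=z*(y@z);y/=np.linalg.norm(y)
    Rt=np.array([np.cross(y,z),y,z]).T
    o=sensors.get_obs();R0=R.from_quat(o['ee_rot']).as_matrix()
    r=R.from_matrix(R0.T@Rt).as_rotvec();t=R0.T@(np.array(pos)-o['position'])
    print('row',r.round(3),t.round(4),'rows>=',np.linalg.norm(t)/.0625,np.linalg.norm(r)/.188)
E
python3 - <<'E'
from h import *
for z in(.11,): print('tin',plane('top',212.8,204.8,z).round(4), plane('top',186.3,204.8,z).round(4), plane('top',239.3,204.8,z).round(4))
e=np.array([.5375,-.3503,.2146]);d=np.array([.039,.112,-.993])
goal(e+(.0487-.1)*d,d,-.17)
E
```

```text
tin [ 0.5214 -0.1342  0.11  ] [ 0.5222 -0.0903  0.11  ] [ 0.5207 -0.178   0.11  ]
row [ 0.043  0.116 -1.048] [ 0.3805 -0.1063 -0.0348] rows>= 6.34588391473782 5.610788917114855
```

```bash
python3 jog.py '0 0 0 0 0 -0.06 1; 0.043 0.116 -1.048 0.38 -0.106 -0.06 1; 0.043 0.116 -1.048 0.38 -0.106 -0.06 1; 0.043 0.116 -1.048 0.38 -0.106 -0.06 1; 0.043 0.116 -1.048 0.38 -0.106 -0.06 1; 0.043 0.116 -1.048 0.38 -0.106 -0.06 1; 0.043 0.116 -1.048 0.38 -0.106 -0.06 1; 0.043 0.116 -1.048 0.38 -0.106 -0.06 1; 0.043 0.116 -1.048 0.38 -0.106 -0.035 1; 0.043 0.116 -1.048 0.38 -0.106 -0.035 1; 0.043 0.116 -1.048 0.38 -0.106 -0.035 1; 0.043 0.116 -1.048 0.38 -0.106 -0.035 1' 40
python3 - <<'E'
from h import *
im,o=snap('wrist','w0.png');print(o['position'],R.from_quat(o['ee_rot']).as_matrix().round(3),o['joint_pos'])
E
```

```text
clock: 1.6
position: [0.5352, -0.3575, 0.2674]
ee_rot: [0.764, 0.643, 0.051, -0.029]
ft_force: [0.7, -0.0, 0.8]
grip_width: 1.003
grasp_force: 0.0
[ 0.53516371 -0.35745781  0.26744199] [[ 0.169  0.985  0.041]
 [ 0.979 -0.172  0.11 ]
 [ 0.115  0.021 -0.993]] [ 0.85419997  0.41057815 -0.38438741  1.30674347  0.03414719  1.46838275
  0.32225512]
```

View pics/w0.png

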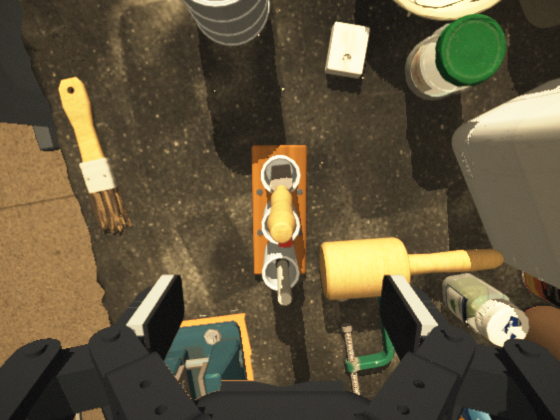

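The wrist view shows the handle end at about (282,232), its lower end near (281,192), and the blade going into the tube at (281,176). Both fingers are clear, one to each side. I'll refine the axis from this.

```bash
python3 - <<'E'
from h import *
o=sensors.get_obs()
w=ray('wrist',282,230,o)
for n,uv in(('top',(350.5,182.5)),('scene',(294.2,143.5))): print(n,tri(w,ray(n,*uv)))
for n,uv in(('top',(336,189)),('scene',(289.8,189))): print('junc',n,tri(ray('wrist',281.5,192,o),ray(n,*uv)))
for u,v in((281,175),(281,224),(282,270)): print('tube',plane('wrist',u,v,.087,o).round(4))
T=np.eye(4);T[:3,:3]=R.from_quat(o['ee_rot']).as_matrix();T[:3,3]=o['position']
e=np.array([.5375,-.3503,.2146,1]);print('end in tool',np.linalg.inv(T)@e)
E
```

```text
top (array([ 0.53874321, -0.34961107,  0.20974356]), np.float64(0.0018591299817198456))
scene (array([ 0.5369539 , -0.34838631,  0.21495307]), np.float64(0.003162606098807939))
junc top (array([ 0.54200592, -0.33615808,  0.12531329]), np.float64(0.0009672127447958293))
junc scene (array([ 0.54023761, -0.33815698,  0.11277288]), np.float64(0.003719701963415109))
tube [ 0.5442 -0.3241  0.087 ]
tube [ 0.5358 -0.372   0.087 ]
tube [ 0.5286 -0.4197  0.087 ]
end in tool [ 1.22006187e-03 -3.21020314e-05  5.32242905e-02  1.00000000e+00]
```

```bash
python3 jog.py '0 0 0 0.001 0 0.04 1; 0 0 0 0.001 0 0.07 1; 0 0 0 0.001 0 0.1 1; 0 0 0 0.001 0 0.1 1; 0 0 0 0.001 0 0.1 0; 0 0 0 0.001 0 0.1 0; 0 0 0 0.001 0 0.1 0; 0 0 0 0.001 0 0.1 0; 0 0 0 0.001 0 0.1 0; 0 0 0 0.001 0 0.1 0; 0 0 0 0.001 0 0.1 0; 0 0 0 0.001 0 0.1 0; 0 0 0 0.001 0 0.1 0; 0 0 0 0.001 0 0.1 0' 40
```

```text
clock: 3.4
position: [0.5394, -0.345, 0.1676]
ee_rot: [0.764, 0.643, 0.051, -0.029]
ft_force: [-0.6, -0.4, 6.0]
grip_width: 0.206
grasp_force: 39.1
```

```bash
python3 jog.py '0 0 0 0 0 -0.01 0; 0 0 0 0 0 -0.03 0; 0 0 0 0 0 -0.06 0; 0 0 0 0 0 -0.09 0; 0 0 0 0 0 -0.12 0; 0 0 0 0 0 -0.15 0; 0 0 0 0 0 -0.15 0; 0 0 0 0 0 -0.15 0' 60
python3 - <<'E'
from h import *
a,o=snap('scene','s1.png');b,o=snap('wrist','w1.png')
a=cv2.resize(a[50:250,220:340],(330,550),interpolation=2)
b=cv2.resize(b[100:400,150:410],(470,542),interpolation=2)
c=np.zeros((550,800,3),np.uint8);c[:,:330]=a;c[:542,330:]=b;cv2.imwrite('pics/c1.png',c)
print(o['position'])
E
```

```text
clock: 4.4
position: [0.5333, -0.3612, 0.3153]
ee_rot: [0.763, 0.643, 0.051, -0.03]
ft_force: [-0.2, 0.1, -1.3]
grip_width: 0.202
grasp_force: 58.5
[ 0.53315444 -0.361031    0.31487468]
```

View pics/c1.png

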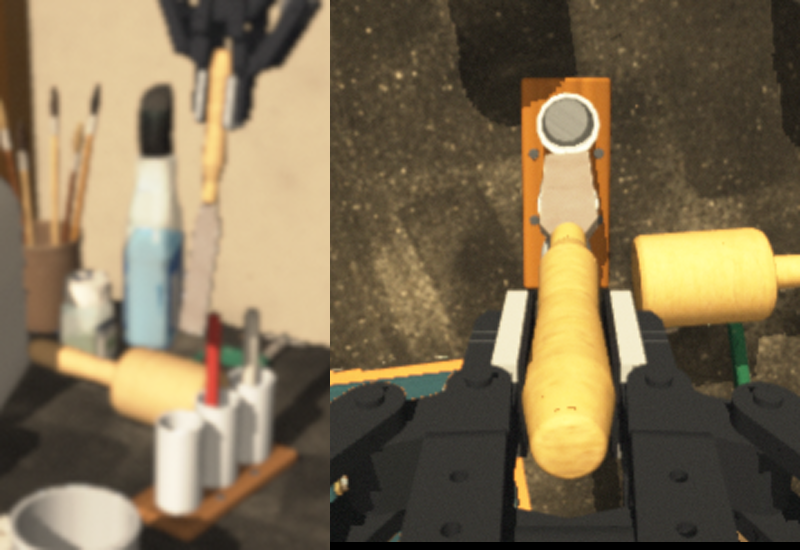

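The chisel is clear of the tube, with its tip at wrist pixel (282,185) and scene pixel (291.6,170). The marker and pencil are still in their tubes. I'll triangulate the tip in the tool frame.

```bash
python3 - <<'E'
from h import *
o=sensors.get_obs()
T=np.eye(4);T[:3,:3]=R.from_quat(o['ee_rot']).as_matrix();T[:3,3]=o['position']
Ti=np.linalg.inv(T)
for n,a,b in(('tip',(282.2,185.7),(291.6,169.5)),('junc',(282.2,228.4),(296,123.8))):
    p,g=tri(ray('wrist',*a,o),ray('scene',*b)); print(n,p.round(4),g,(Ti@np.append(p,1))[:3].round(4))
p,d=ray('wrist',282.2,185.7,o)
p=Ti[:3,:3]@p+Ti[:3,3];d=Ti[:3,:3]@d
for z in(.155,.16,.165):print(p+d*(z-p[2])/d[2])
E
```

```text
tip [ 0.538  -0.3367  0.1603] 0.006887369796168402 [ 0.0065 -0.0022  0.1564]
junc [ 0.5353 -0.3521  0.2568] 0.002327405043501909 [ 0.0023 -0.0005  0.0587]
[0.00899461 0.00051065 0.155     ]
[0.00787354 0.0005155  0.16      ]
[0.00675248 0.00052036 0.165     ]
```

```bash
python3 - <<'E'
from h import *
o=sensors.get_obs(); M=R.from_quat(o['ee_rot']).as_matrix()
tip=o['position']+M@[.0075,.0005,.16]; print(tip, M.T@(np.array([.521,-.140,.155])-tip))
E
```

```text
[ 0.54092957 -0.33582177  0.15682973] [ 0.1881368  -0.05310701  0.02304116]
```

```bash
python3 jog.py '0 0 0 0.05 -0.014 0.006 0; 0 0 0 0.1 -0.028 0.012 0; 0 0 0 0.15 -0.042 0.018 0; 0 0 0 0.188 -0.053 0.023 0; 0 0 0 0.188 -0.053 0.023 0; 0 0 0 0.188 -0.053 0.023 0; 0 0 0 0.188 -0.053 0.023 0'
python3 - <<'E'
from h import *
a,o=snap('scene','s2.png');b,o=snap('wrist','w2.png');t,_=snap('top','t2.png')
a=cv2.resize(a[120:320,200:310],(302,550),interpolation=2)
b=cv2.resize(b[100:400,150:425],(498,543),interpolation=2)
c=np.zeros((550,800,3),np.uint8);c[:,:302]=a;c[:543,302:]=b;cv2.imwrite('pics/c2.png',c)
print(o['position'])
E
```

```text
clock: 5.38
position: [0.5135, -0.1669, 0.3135]
ee_rot: [0.764, 0.642, 0.051, -0.03]
ft_force: [0.1, 0.1, -0.8]
grip_width: 0.204
grasp_force: 58.7
[ 0.51350013 -0.16685073  0.31356113]
```

View pics/c2.png

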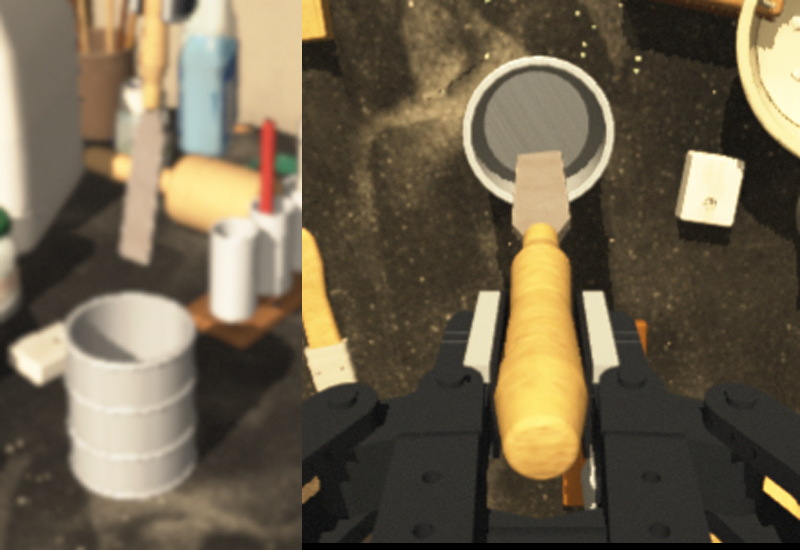

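The blade is hovering over the tin, with its tip at wrist pixel (282,184.5). The tin mouth centre is at wrist (281,173.5) and scene (247.4,244.7).

```bash
python3 - <<'E'
from h import *
o=sensors.get_obs(); M=R.from_quat(o['ee_rot']).as_matrix()
c=plane('wrist',280.9,173.5,.11,o); print('tin wrist',c,'scene',plane('scene',247.4,244.7,.11))
p,g=tri(ray('wrist',282,185,o),ray('scene',200+135/2.745,120+262/2.75));print('tip tri',p,g)
tip=o['position']+M@[.0075,.0005,.16]; print('tip',tip,'tip at z by wrist',plane('wrist',282,185,tip[2],o))
print(M.T@(np.array([tip[0],tip[1],.014])-tip), M.T@[0,-.001,0])
E
```

```text
tin wrist [ 0.52263396 -0.13315673  0.11      ] scene [ 0.50828136 -0.11656931  0.11      ]
tip tri [ 0.5203862  -0.14145483  0.15366701] 0.0030172317658033712
tip [ 0.52161255 -0.14139731  0.15570848] tip at z by wrist [ 0.52162183 -0.14037807  0.15570848]
[-0.01649503 -0.00275918  0.14071813] [-0.00097876  0.00017216 -0.00011135]
```

Top and wrist views agree on the tin to within 2 mm; my scene ellipse reading was only rough. I'll lower straight down and watch the force near the bottom.

```bash
python3 jog.py '0 0 0 -0.004 -0.001 0.035 0; 0 0 0 -0.008 -0.001 0.07 0; 0 0 0 -0.012 -0.002 0.1 0; 0 0 0 -0.014 -0.002 0.12 0; 0 0 0 -0.016 -0.003 0.135 0; 0 0 0 -0.016 -0.003 0.135 0; 0 0 0 -0.016 -0.003 0.135 0'
python3 - <<'E'
from h import *
a,o=snap('scene','s3.png');b,o=snap('wrist','w3.png')
a=cv2.resize(a[120:320,200:310],(302,550),interpolation=2)
b=cv2.resize(b[100:400,150:425],(498,543),interpolation=2)
c=np.zeros((550,800,3),np.uint8);c[:,:302]=a;c[:543,302:]=b;cv2.imwrite('pics/c3.png',c)
E
```

```text
clock: 6.4
position: [0.5138, -0.1661, 0.1789]
ee_rot: [0.764, 0.643, 0.051, -0.029]
ft_force: [1.2, 0.7, -0.9]
grip_width: 0.201
grasp_force: 58.7
```

View pics/c3.png

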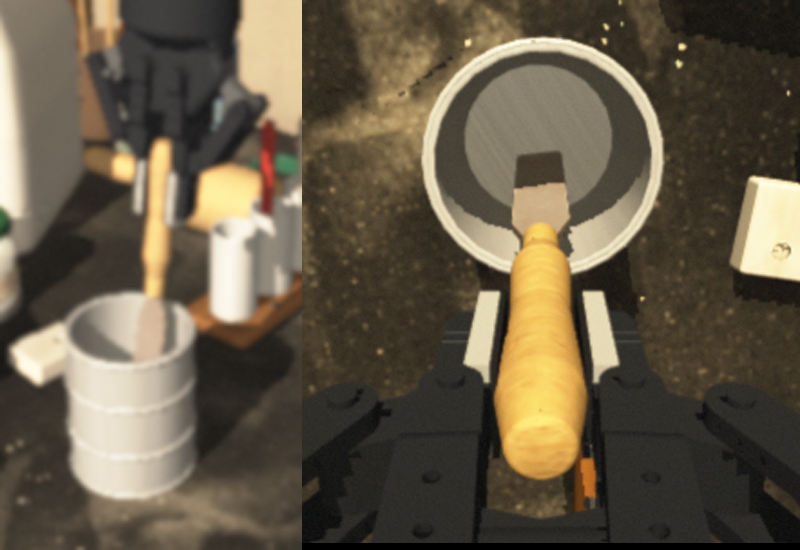

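The blade is inside the tin, clear of the walls, with the tip about 14 mm above the floor. I'll creep down.

```bash
python3 jog.py '0 0 0 -0.0005 0 0.004 0; 0 0 0 -0.001 0 0.008 0; 0 0 0 -0.001 0 0.01 0; 0 0 0 -0.001 0 0.01 0'; python3 jog.py '0 0 0 0 0 0.001 0; 0 0 0 0 0 0.002 0; 0 0 0 0 0 0.002 0'
```

```text
clock: 7.0
position: [0.5134, -0.1656, 0.1678]
ee_rot: [0.763, 0.643, 0.051, -0.03]
ft_force: [0.2, -0.1, -1.2]
grip_width: 0.201
grasp_force: 58.7
clock: 7.38
position: [0.5136, -0.1655, 0.166]
ee_rot: [0.763, 0.643, 0.051, -0.03]
ft_force: [0.9, 0.1, 0.5]
grip_width: 0.2
grasp_force: 58.7
```

```bash
python3 jog.py '0 0 0 0 0 0.001 0; 0 0 0 0 0 0.001 0; 0 0 0 0 0 0.001 0'
```

```text
clock: 7.75
position: [0.5137, -0.1654, 0.165]
ee_rot: [0.763, 0.643, 0.051, -0.03]
ft_force: [-0.5, -0.2, -0.5]
grip_width: 0.203
grasp_force: 58.7
```

```bash
python3 jog.py '0 0 0 0 0 0.001 0; 0 0 0 0 0 0.001 0; 0 0 0 0 0 0.001 0';python3 jog.py '0 0 0 0 0 0.001 0; 0 0 0 0 0 0.001 0; 0 0 0 0 0 0.001 0' | grep -E 'pos|ft'
```

```text
clock: 8.12
position: [0.5137, -0.1653, 0.164]
ee_rot: [0.763, 0.643, 0.051, -0.03]
ft_force: [-0.6, -0.4, -0.6]
grip_width: 0.201
grasp_force: 58.7
position: [0.5137, -0.1652, 0.1631]
ft_force: [0.7, -0.3, -0.8]
```

```bash
for i in 1 ; do python3 jog.py '0 0 0 0 0 0.001 0; 0 0 0 0 0 0.0015 0; 0 0 0 0 0 0.0015 0' | grep -E 'pos|ft'; done; python3 jog.py '0 0 0 0 0 0.001 0; 0 0 0 0 0 0.0015 0; 0 0 0 0 0 0.0015 0' | grep -E 'pos|ft'
```

```text
position: [0.5138, -0.165, 0.1615]
ft_force: [0.2, -0.9, -0.4]
position: [0.5141, -0.165, 0.1606]
ft_force: [-0.8, -1.4, 4.6]
```

It touched the floor at 4.6 N. Now I'll ease off, release and retreat along the tool axis.

```bash
python3 jog.py '0 0 0 0 0 -0.001 0; 0 0 0 0 0 -0.001 0.3; 0 0 0 0 0 -0.001 0.4; 0 0 0 0 0 -0.001 0.6; 0 0 0 0 0 -0.001 1; 0 0 0 0 0 -0.001 1; 0 0 0 0 0 -0.001 1; 0 0 0 0 0 -0.001 1; 0 0 0 0 0 -0.03 1; 0 0 0 0 0 -0.06 1; 0 0 0 0 0 -0.1 1; 0 0 0 0 0 -0.15 1; 0 0 0 0 0 -0.15 1; 0 0 0 0 0 -0.15 1; 0 0 0 0 0 -0.15 1'
python3 - <<'E'
from h import *
a,o=snap('scene','s4.png');b,o=snap('wrist','w4.png')
a=cv2.resize(a[120:320,200:350],(400,533),interpolation=2)
b=cv2.resize(b,(400,300))
c=np.zeros((550,800,3),np.uint8);c[:533,:400]=a;c[:300,400:]=b;cv2.imwrite('pics/c4.png',c)
E
```

```text
clock: 11.12
position: [0.5075, -0.1813, 0.3078]
ee_rot: [0.763, 0.643, 0.05, -0.031]
ft_force: [0.0, 0.0, 0.2]
grip_width: 1.001
grasp_force: 0.0
```

View pics/c4.png

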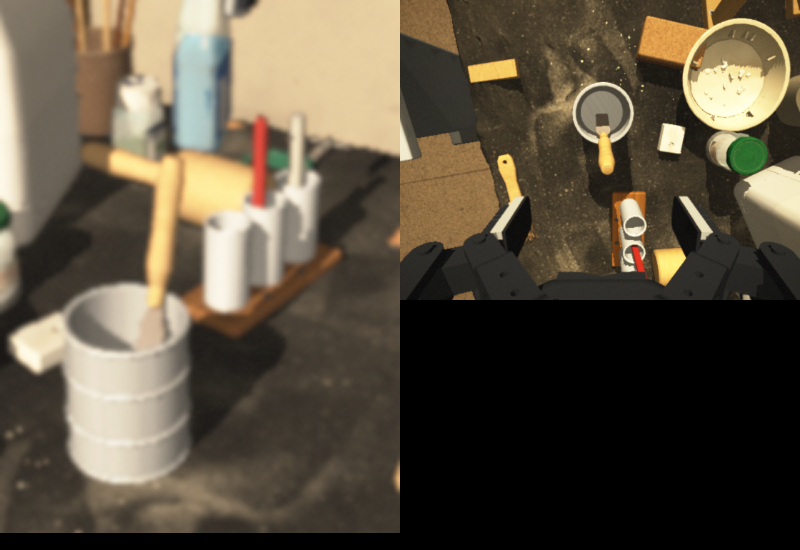

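The chisel now stands blade down in the upright tin, leaning on its rim. The marker and pencil are still in their tubes, and the gripper is clear of everything.

```bash
python3 -c "
from workcell import manip, viewer, sensors
print(manip.hand_in())"
```

```text
the job is handed in; nothing more can be done
None
```

The chisel is blade down in the upright tin, lowered until it touched the bottom before release; the marker and pencil are still in their tubes, and I handed the job in at about 11 s.

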